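Make up a lettering kit and a setting kit in their fitted trays

TASK

Make up the two student kits: in the lettering tray (three pockets) the try square, its stock in the narrow pocket and its blade over the grey outline, the small jar in the crook of the square, and the plate block; in the setting tray (two pockets) the large jar and the cutter pack. Each must sit upright on the floor of its own pocket; set things down without dropping them, and leave the bur stand and the metal weight where they are.

Things in the scene. Friction and masses are not known exactly. Their poses are not given: they have to be found in the camera images.
- lettering_tray: Fixed plywood board 116 (x) x 184 (y) x 11 mm, origin centre of underside. Three pockets 7 mm deep (floor 4 mm up), 14 mm over size, centres in its x, y (mm): square's stock (-34,-37), 30 x 78; small jar (18,-59), round 50; plate block (0,51), 90 x 60. Flat grey outline of the square's blade (19,-15), 80 x 26. The square is home with its origin at (-4,-37), its axes pointing as the tray's.
- setting_tray: Fixed plywood board 128 (x) x 150 (y) x 11 mm, origin centre of underside. Two grey-lined pockets 7 mm deep (floor 4 mm up), about 14 mm over size, centres in its own x, y (mm): large jar (0,-30), round, 68 across; cutter pack (0,48), 110 (x) x 36 (y).
- square: Steel L-shaped try square lying flat, 170 g. Thick stock 16 (x) x 64 (y) x 18 mm high, centre (-30,0) mm. Thin blade x -22 to 53, y 12 to 32, 7.5 to 10.5 mm above the underside. Origin: on the underside, in the empty crook. Grip across the stock's 16 mm near (-30,-9), clear of the blade: the inner finger then stands where the small jar will be.
- plate_block: Practice plate: oblong wood block with a brass plate on top, 76 (x) x 46 (y) x 28 mm high, 110 g. Origin: centre of the underside. Either end may lead. Grip across the 46 mm.
- small_jar: Small jar: round closed wooden jar with a pale window in its lid, 36 mm diameter, 34 mm high, 35 g; the narrower and taller of the two. Origin: centre of its underside.
- large_jar: Large jar: round closed wooden jar with a pale window in its lid, 54 mm diameter, 26 mm high, 60 g; the wider and lower of the two. Origin: centre of its underside.
- cutter_pack: Cutter pack: square-section plastic pack lying down, 95 (x) x 22 (y) x 22 mm high, clear with white paper label and grey cap at +x, 40 g. Origin: on the underside, at the middle of its length. Either end may lead.
- bur_stand: Bur stand, a bystander to leave alone: red round base 60 mm across with a ring of upright steel burs, 64 mm high, loose, 300 g. Origin: centre of its underside.
- weight: Metal weight, a bystander to leave alone: plain upright bright cylinder 40 mm diameter, 70 mm high, small pin on top, loose, 550 g. Origin: centre of its underside.
Not all that is in view belongs to the job. Leave any purple look-alike of the square alone.

How it is judged:
At the end, for the whole second after the job is handed in: Each thing on the floor of its own pocket (origin under 7.5 mm up), within 10 mm in x and y of its place (square 12 mm), lengthwise within 0.4 rad, upright within 0.12 rad, released and at rest; bur stand and weight within 20 mm of where they stood (x of square in the frame of lettering_tray between -0.016 and 0.008 m and y of square in the frame of lettering_tray between -0.049 and -0.025 m and z of each of square, small_jar, plate_block in the frame of lettering_tray below 0.0075 m and angle between each of square, small_jar, plate_block, large_jar, cutter_pack's own z axis and vertical below 0.12 rad and linear speed of each of square, small_jar, plate_block, large_jar, cutter_pack below 0.02 m/s and angular speed of each of square, small_jar, plate_block, large_jar, cutter_pack below 0.2 rad/s and angle between the x axis of each of square, plate_block and the x axis of lettering_tray, either way round below 0.4 rad and x of small_jar in the frame of lettering_tray between 0.008 and 0.028 m and y of small_jar in the frame of lettering_tray between -0.069 and -0.049 m and x of plate_block in the frame of lettering_tray between -0.01 and 0.01 m and y of plate_block in the frame of lettering_tray between 0.041 and 0.061 m and x of large_jar in the frame of setting_tray between -0.01 and 0.01 m and y of large_jar in the frame of setting_tray between -0.04 and -0.02 m and z of each of large_jar, cutter_pack in the frame of setting_tray below 0.0075 m and x of cutter_pack in the frame of setting_tray between -0.01 and 0.01 m and y of cutter_pack in the frame of setting_tray between 0.038 and 0.058 m and angle between the x axis of cutter_pack and the x axis of setting_tray, either way round below 0.4 rad and distance of each of bur_stand, weight from where it was at the start of the episode below 0.02 m); the robot touches nothing.
It fails at once if one of the five things is dropped or thrown: faster than 0.7 m/s while the fingers do not touch it (a fall of 25 mm) ((linear speed of square above 0.7 m/s and contact force between the fingers and square below 0.05 N) or (linear speed of plate_block above 0.7 m/s and contact force between the fingers and plate_block below 0.05 N) or (linear speed of small_jar above 0.7 m/s and contact force between the fingers and small_jar below 0.05 N) or (linear speed of large_jar above 0.7 m/s and contact force between the fingers and large_jar below 0.05 N) or (linear speed of cutter_pack above 0.7 m/s and contact force between the fingers and cutter_pack below 0.05 N)).
It fails at once if the bur stand is knocked over or pushed 30 mm or more from its place (distance of bur_stand from where it was at the start of the episode above 0.03 m or angle between bur_stand's own z axis and vertical above 0.3 rad).
It fails at once if the metal weight is knocked over or pushed 30 mm or more from its place (distance of weight from where it was at the start of the episode above 0.03 m or angle between weight's own z axis and vertical above 0.3 rad).
It also fails if it takes over 131 s, if anything falls off the work surface, if the arm or the gripper's body presses on something with over 40 N, if the wrist force passes 120 N, or if a joint passes its speed limit or range.

ROBOT

A 6-joint arm with a two-finger parallel gripper is mounted at the origin on the work surface. World frame = base frame: x ahead of the robot, y to its left, z up, the work surface at z = 0. Lengths are in m, angles in rad, forces in N, time in s.
With the tool pointing down it reaches from about 0.275 to 0.825 m from the base axis. Payload 5.2 kg.
Tool frame: the origin (TCP) lies on the centre line of the jaws, within the pads' length; the fingertips stand 22 mm ahead of it and the grasp point (between the pads) lies 3 mm ahead of it; z points along the fingers, y is the line along which they close (so a half turn about z gives the same grasp; the last joint's range is limited). The gripper opens to 93 mm and grips with 3 to 60 N. Pads are 15 mm wide; open, the fingers measure 128 mm over their backs; the gripper's body (75 mm by 188 mm) begins 65 mm behind the grasp point.
Start: joints at [0.91, 0.259, 1.535, -0, 1.348, -0.203], TCP at [0.243, 0.493, 0.241] pointing down, gripper open.
Joint ranges: [-3.14, 3.14], [-0.91, 2.08], [0.19, 2.58], [-1.22, 4.36], [0.22, 2.71], [-3.12, 3.12]. Speed limits (rad/s): [2.57, 2.57, 3.14, 3.14, 3.14, 3.14].

INTERFACE

Orientations are given as a rotation vector (axis times angle).
In Python, from workcell import bot, viewer, nets gives the robot as it stands.
- The arm moves only by the tool apply_moves, never from a script. Its argument "series" is a list of rows, each an object of numbers: "dx", "dy", "dz": the shift along the tool's x, y, z in mm; "roll": the turn about the tool's z in rad. In form: [{"dx": .., "dy": .., "dz": .., "roll": ..}, ...]. A call has 1 to 20 rows; each row is the pose to reach, as a shift and turn from the pose commanded when the call began, along the tool's axes at that moment; what a row does not reach only later rows make up. A row lasts 1/12 s, in which the tool goes at most 41.7 mm and 7.16 degrees, less where a joint would pass 70% of its speed; a pose out of reach is approached as far as the arm can. A call with a gripper value outside its range is refused whole. "jaw" is the opening, from -1 (shut) to 1 (fully open), set as the call begins (left out, the last holds). The fingers move at their own pace and stop on an object; "force" is the grip in N (left out, the last holds). Time passes only in rows, so rows that repeat a pose let the fingers close. It gives the time, the measured TCP pose, the force, the opening and the grip force at its end, in the units of the state.
- bot.get_state(): the state, without advancing time (a new reading comes with each control period).
- viewer.camera(name): name is "scene" or "top" or "wrist"; returns a dict with "image" (384x512x3 uint8, red, green, blue), "range_z" (384x512 float32, m along the optical axis (not along the pixel's ray), 0 where there is no reading), "fx", "fy", "cx", "cy" (pixels), "rvec" (rotation vector, rad) and "tvec" (3), from world to camera coordinates, as OpenCV has them; the wrist camera has in their place "mount" (4x4, takes a point from camera to tool coordinates, whose origin is the TCP and whose axes are the flange's). Camera axes: x right, y down, z forward; pixel columns grow to the right and rows downward; lengths in m; the calibration is good to about 2 mm. A picture is of the moment at which its call begins: read the wrist's pose just before it.
- bot.sign_off(): hands the job in; it is judged then, once.
Trained networks look in a picture, given as the dict that the camera call returned (one of the last four; its "shot" number tells which), for a name from the list of things; names that differ only in an ending like _2 or _b are one class to them, and where a whole thing is asked for, a point or a joint stands for the part that bears it (a point fixed in the world has none). Each returns a list of dicts, best first, with "score" (0 to 1); they miss things now and then, are a little off and sometimes report something else, mostly with a low value. They report only what shows in the picture. A call takes as long as a camera call. They do not tell look-alikes from the thing itself.
- nets.search_frame(picture, name): "xy" ([column, row] in pixels, amid what is visible of it).
- nets.tip_of(picture, name): "xy" ([column, row] in pixels: a listed point, or the origin of a listed thing).
The state is a dict: "clock": time; "joint_positions": joint angles; "joint_velocities": joint speeds; "joint_efforts": joint torques, N m; "position": TCP position; "eef_rot": TCP orientation; "force": force on the tool from outside, world axes, zero at the start; "torque": the same for the moment, N m; "width": opening from 0.0 (shut) to 1.0 (fully open); "finger_force": force on a finger pad.
Only numpy, scipy, OpenCV 4.12 (cv2) and the standard library are available. Lean on these libraries where they do the work, as an engineer would, in place of code of your own. Each camera call takes 0.05 s, during which the arm holds its last target. There are 200 camera calls.

## Working session

There is one attempt and no reset: what is moved stays moved. The work goes in short steps, Python scripts to look and compute and a tool call to move; the robot and the scene stay as the last step left them, time stands still between calls to the robot, and variables do not carry over. Pictures are saved under pics/ and viewed, at most 14 in all, crops included, and the job is handed in when it is done.

Besides the shell and the picture viewer there is one more tool, called by a JSON object that holds its "api" and its "payload". apply_moves: Moves the arm, as the interface text tells. Its arguments: {"type":"object","properties":{"series":{"type":"array"},"jaw":{"type":"number"},"force":{"type":"number"}},"required":["series"]}

```bash
mkdir -p pics; ls; cat > h.py <<'E'
import numpy as np, cv2
from workcell import bot, viewer, nets
from scipy.spatial.transform import Rotation as R
def cam(name):
    s=bot.get_state(); p=viewer.camera(name)
    if 'rvec' in p:
        Rw=R.from_rotvec(np.ravel(p['rvec'])).as_matrix(); C=-Rw.T@np.ravel(p['tvec']); A=Rw.T
    else:
        T=np.eye(4);T[:3,:3]=R.from_rotvec(s['eef_rot']).as_matrix();T[:3,3]=s['position']
        M=T@np.array(p['mount']); A=M[:3,:3];C=M[:3,3]
    return p,A,C
def cloud(p,A,C):
    v,u=np.mgrid[0:384,0:512]; z=p['range_z']
    P=np.stack([(u-p['cx'])/p['fx']*z,(v-p['cy'])/p['fy']*z,z],-1)@A.T+C
    P[z==0]=np.nan
    return P
def ray(p,A,C,uv,z):
    d=A@np.array([(uv[0]-p['cx'])/p['fx'],(uv[1]-p['cy'])/p['fy'],1]); return C+d*(z-C[2])/d[2]
def save(p,n): cv2.imwrite('pics/'+n+'.png',cv2.cvtColor(p['image'],cv2.COLOR_RGB2BGR))
names=['lettering_tray','setting_tray','square','plate_block','small_jar','large_jar','cutter_pack','bur_stand','weight']
E
python3 - <<'E'
from h import *
ims=[]
for n in ['scene','top']:
    p,A,C=cam(n); save(p,n+'0'); P=cloud(p,A,C); print(n,C.round(3),p['fx'],A[:,2].round(2))
    np.savez(n+'0.npz',P=P,im=p['image'],A=A,C=C,K=[p['fx'],p['fy'],p['cx'],p['cy']])
    for k in names:
        for f in (nets.search_frame,nets.tip_of):
            r=f(p,k)
            print(k,f.__name__[:3],[(np.round(q['xy']).astype(int).tolist(),round(q['score'],2),P[int(np.clip(q['xy'][1],0,383)),int(np.clip(q['xy'][0],0,511))].round(3).tolist()) for q in r[:3]])
E
```

```text
pics
scene [1.116 0.156 0.502] 350.34115224312353 [-0.78 -0.19 -0.6 ]
lettering_tray cal [([312, 200], 0.73, [0.482, 0.11, 0.01])]
lettering_tray cal [([309, 202], 0.74, [0.493, 0.105, 0.011]), ([416, 259], 0.4, [0.637, 0.313, 0.026])]
setting_tray cal [([220, 186], 0.81, [0.468, -0.119, 0.004])]
setting_tray cal [([222, 190], 0.6, [0.492, -0.102, 0.011])]
square cal [([343, 262], 0.7, [0.65, 0.188, 0.002]), ([384, 167], 0.7, [0.306, 0.271, 0.011]), ([409, 205], 0.55, [0.469, 0.319, 0.019])]
square cal [([342, 272], 0.67, [0.672, 0.188, -0.001]), ([391, 175], 0.55, [0.324, 0.289, 0.001])]
plate_block cal [([126, 200], 0.68, [0.601, -0.287, 0.03])]
plate_block cal [([220, 189], 0.52, [0.494, -0.109, 0.012])]
small_jar cal [([246, 256], 0.96, [0.702, 0.016, 0.034])]
small_jar cal [([242, 259], 0.83, [0.706, 0.011, 0.027])]
large_jar cal [([417, 256], 0.58, [0.63, 0.317, 0.028])]
large_jar cal [([418, 262], 0.81, [0.64, 0.316, 0.026])]
cutter_pack cal [([410, 204], 0.83, [0.469, 0.318, 0.022])]
cutter_pack cal [([406, 208], 0.77, [0.464, 0.313, 0.009])]
bur_stand cal [([146, 161], 0.81,
[... 971 characters left out ...]
], 0.73, [0.655, -0.171, 0.057]), ([402, 216], 0.54, [0.437, -0.308, 0.049])]
small_jar cal [([251, 95], 0.48, [0.697, 0.006, 0.031])]
small_jar cal [([251, 100], 0.64, [0.685, 0.006, 0.034])]
large_jar cal [([105, 133], 0.86, [0.615, 0.319, 0.026])]
large_jar cal [([104, 136], 0.65, [0.611, 0.322, 0.023])]
cutter_pack cal [([102, 208], 0.89, [0.456, 0.323, 0.022])]
cutter_pack cal [([103, 209], 0.78, [0.452, 0.319, 0.019])]
bur_stand cal [([403, 216], 0.85, [0.437, -0.311, 0.054])]
bur_stand cal [([106, 137], 0.73, [0.608, 0.315, 0.025]), ([405, 215], 0.62, [0.439, -0.313, 0.053])]
weight cal [([339, 108], 0.85, [0.66, -0.178, 0.063])]
weight cal [([337, 112], 0.95, [0.653, -0.174, 0.064])]
```

```bash
cd pics; python3 -c "
import cv2
a=cv2.imread('top0.png');cv2.imwrite('top0b.png',cv2.resize(a,(800,600),interpolation=cv2.INTER_CUBIC))"
```

```text
(no output)
```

View pics/top0b.png

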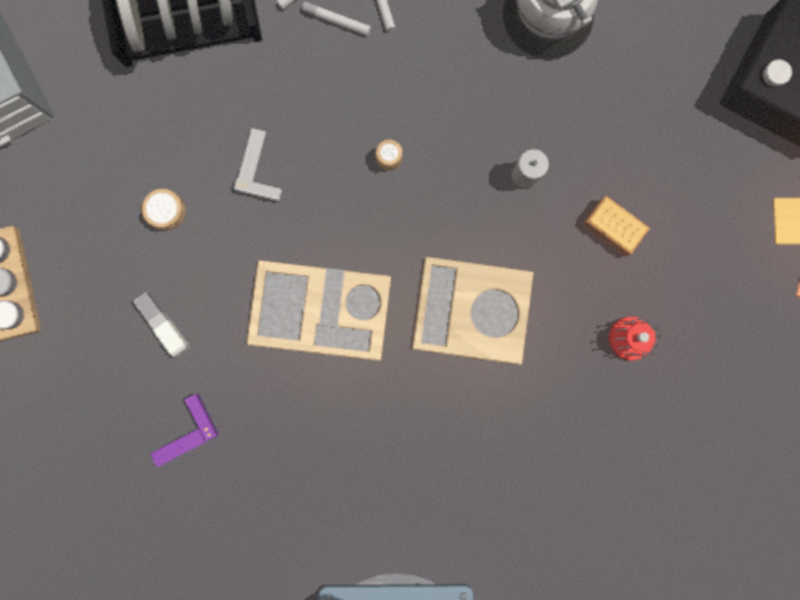

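View pics/scene0.png

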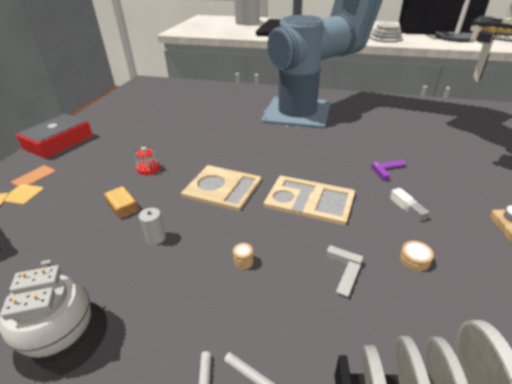

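```bash
cat > m.py <<'E'
from h import *
loc={'square':(.655,.2,.003,.03),'plate_block':(.588,-.304,.02,.04),'small_jar':(.69,.006,.026,.045),'large_jar':(.615,.319,.018,.04),'cutter_pack':(.456,.32,.014,.035),'bur_stand':(.437,-.31,.004,.1),'weight':(.66,-.175,.06,.09),'lettering_tray':(.478,.11,.008,.016),'setting_tray':(.473,-.1,.008,.016)}
for n in ['top','scene']:
    P=np.load(n+'0.npz')['P']
    t=P[(abs(P[...,0]-.4)<.12)&(abs(P[...,1])<.35)&(abs(P[...,2])<.006)]; 
    print(n,'table',np.median(t[:,2]).round(4),t[:,2].std().round(4))
    for k,(x,y,a,b) in loc.items():
        m=(np.hypot(P[...,0]-x,P[...,1]-y)<(.11 if 'tray' in k else .075))&(P[...,2]>a)&(P[...,2]<b)
        q=P[m]; 
        if len(q)<10: print(k,len(q));continue
        c,wh,ang=cv2.minAreaRect((q[:,:2]*1000).astype(np.float32))
        print(k,len(q),'rect c',np.round(c,1),'wh',np.round(wh,1),'ang',round(ang,1),'mean',(q.mean(0)*1000).round(1),'z50',np.median(q[:,2]).round(4))
E
python3 m.py
```

```text
top table 0.0001 0.0022
square 756 rect c [656.5 199.3] wh [143.6 143.4] ang 5.3 mean [666.6 196.3  11. ] z50 0.0108
plate_block 767 rect c [ 591.5 -307.1] wh [76.2 46.5] ang 52.7 mean [ 591.  -306.6   27.5] z50 0.0276
small_jar 223 rect c [691.1   8.1] wh [34.3 34.8] ang 41.6 mean [690.8   8.3  33.4] z50 0.0332
large_jar 508 rect c [615.4 320.5] wh [53.2 52.9] ang 41.8 mean [615.2 319.9  25.6] z50 0.0256
cutter_pack 498 rect c [456.5 320.6] wh [95.5 23.2] ang 37.5 mean [455.9 319.5  21.6] z50 0.0217
bur_stand 705 rect c [ 435.9 -311. ] wh [122.9 128.6] ang 75.7 mean [ 435.1 -319.6   31.3] z50 0.0188
weight 279 rect c [ 667.2 -185.1] wh [38.8 38. ] ang 50.3 mean [ 667.2 -184.7   64.2] z50 0.0641
lettering_tray 2416 rect c [482.6 104.2] wh [184.3 129.8] ang 83.3 mean [478.7  98.7  11.2] z50 0.0111
setting_tray 2363 rect c [ 475.4 -108.1] wh [150.2 128.1] ang 81.7 mean [ 474.3 -114.5   11.1] z50 0.011
scene table 0.0005 0.0017
square 790 rect c [677.7 181.2] wh [63.7 93.1] ang 75.9 mean [669.9 194.3  12.8] z50 0.0113
plate_block 493 rect c [ 590.9 -307.3] wh [77.9 45.9] ang 52.6 mean [ 595.2 -303.7   27.5] z50 0.0281
small_jar 273 rect c [690.3   8.3] wh [34.9 35.8] ang 52.7 mean [692.4   8.7  33.1] z50 0.0337
large_jar 578 rect c [614.6 319.3] wh [52.2 52.3] ang 11.3 mean [617.3 319.   25.1] z50 0.0255
cutter_pack 384 rect c [454.1 319.9] wh [96.6 25.2] ang 37.9 mean [458.5 319.9  20.8] z50 0.0215
bur_stand 498 rect c [ 436.8 -325.3] wh [54.  58.1] ang 24.2 mean [ 441.  -322.7   29.6] z50 0.0212
weight 242 rect c [ 666.7 -185. ] wh [38.8 38.2] ang 13.0 mean [ 668.6 -183.7   64.3] z50 0.0643
lettering_tray 1537 rect c [473.9 103.8] wh [184.3 120. ] ang 83.1 mean [480.9  99.7  11.1] z50 0.0112
setting_tray 1311 rect c [ 473.6 -109.1] wh [151.6 132.2] ang 81.4 mean [ 478.5 -113.2   11.2] z50 0.0113
```

```bash
cat > m2.py <<'E'
from h import *
from scipy.ndimage import median_filter,label
for n in ['top','scene']:
    P=np.load(n+'0.npz')['P']; z=median_filter(P[...,2],3)
    for k,(x,y,zr) in {'square':(.67,.195,(.006,.03)),'lettering_tray':(.478,.104,(.008,.016)),'setting_tray':(.474,-.108,(.008,.016))}.items():
        m=(np.hypot(P[...,0]-x,P[...,1]-y)<.13)&(z>zr[0])&(z<zr[1])
        l,_=label(m); l0=np.bincount(l[l>0]).argmax(); q=P[l==l0][:,:2]*1000
        c,wh,a=cv2.minAreaRect(q.astype(np.float32)); print(n,k,len(q),np.round(c,1),np.round(wh,1),round(a,1))
        if k=='square':
            zz=P[l==l0][:,2]; s=q[zz>.0145]; 
            c,wh,a=cv2.minAreaRect(s.astype(np.float32)); print(' stock',len(s),np.round(c,1),np.round(wh,1),round(a,1))
E
python3 m2.py
python3 -c "
from h import *
s=bot.get_state();print(s['clock'],s['position'],s['eef_rot'],s['force'],s['width']);print(R.from_rotvec(s['eef_rot']).as_matrix().round(3)); p=viewer.camera('wrist');print(np.round(p['mount'],3))"
```

```text
top square 550 [680.3 181.8] [64.3 91.8] 76.4
 stock 230 [677.3 181.8] [64.3 86.1] 75.1
top lettering_tray 2503 [476.5 104.9] [184. 117.] 83.0
top setting_tray 2453 [ 476.4 -108.2] [150.2 130.1] 81.7
scene square 752 [677.7 181.2] [63.7 93.1] 75.9
 stock 259 [641.8 190.1] [63.7 18.8] 75.4
scene lettering_tray 1550 [465.7 104.8] [184.3 135.6] 83.2
scene setting_tray 1314 [ 463.8 -108.5] [153.5 149.7] 82.3
1.9 [0.24306736 0.49338074 0.24064344] [ 7.12813593e-01  3.05964892e+00 -5.77058234e-05] [ 0.7238815  -0.28213693  0.1184236 ] 1.004218844217136
[[-0.897  0.442 -0.   ]
 [ 0.442  0.897 -0.   ]
 [-0.    -0.    -1.   ]]
[[-0.    -0.959 -0.285  0.08 ]
 [ 1.    -0.    -0.     0.002]
 [ 0.    -0.285  0.959 -0.144]
 [ 0.     0.     0.     1.   ]]
```

```bash
cat > go.py <<'E'
import sys
from h import *
# go.py x y tip_z phi_deg (mm): prints the shift/turn in the tool's axes
x,y,tz,ph=map(float,sys.argv[1:5]); s=bot.get_state(); M=R.from_rotvec(s['eef_rot']).as_matrix()
d=M.T@(np.array([x,y,tz+22])-1000*np.array(s['position']))
cur=np.degrees(np.arctan2(M[1,1],M[0,1])); r=(cur-ph+90)%180-90
j=s['joint_positions']; print('t',round(s['clock'],1),'tilt',M[2,:2].round(3),'phi',cur.round(1),'| d',d.round(1),'roll',round(np.radians(r),3),'| w',round(s['width']*93,1),'ff',np.round(s['finger_force'],1),'j6',round(j[5],2))
E
python3 go.py 640.4 181.9 100 -14.1
```

```text
t 1.9 tilt [-0.  0.] phi 63.8 | d [-494.1 -103.8  118.7] roll 1.359 | w 93.0 ff 0.0 j6 -0.2
```

{"api": "apply_moves", "payload": {"series": [{"dx": -494, "dy": -104, "dz": 119, "roll": 1.36}, {"dx": -494, "dy": -104, "dz": 119, "roll": 1.36}, {"dx": -494, "dy": -104, "dz": 119, "roll": 1.36}, {"dx": -494, "dy": -104, "dz": 119, "roll": 1.36}, {"dx": -494, "dy": -104, "dz": 119, "roll": 1.36}, {"dx": -494, "dy": -104, "dz": 119, "roll": 1.36}, {"dx": -494, "dy": -104, "dz": 119, "roll": 1.36}, {"dx": -494, "dy": -104, "dz": 119, "roll": 1.36}, {"dx": -494, "dy": -104, "dz": 119, "roll": 1.36}, {"dx": -494, "dy": -104, "dz": 119, "roll": 1.36}, {"dx": -494, "dy": -104, "dz": 119, "roll": 1.36}, {"dx": -494, "dy": -104, "dz": 119, "roll": 1.36}, {"dx": -494, "dy": -104, "dz": 119, "roll": 1.36}, {"dx": -494, "dy": -104, "dz": 119, "roll": 1.36}, {"dx": -494, "dy": -104, "dz": 119, "roll": 1.36}, {"dx": -494, "dy": -104, "dz": 119, "roll": 1.36}], "jaw": -0.1, "force": 40}}

```text
clock: 3.28
position: [0.6394, 0.1824, 0.1216]
eef_rot: [-2.477, -1.931, 0.001]
force: [-0.4, 0.2, 0.2]
width: 0.451
finger_force: 0.0
```

```bash
python3 go.py 640.4 181.9 9 -14.1; cat > w.py <<'E'
from h import *
import sys
from scipy.ndimage import median_filter,label
p,A,C=cam('wrist'); save(p,sys.argv[1]); P=cloud(p,A,C); np.savez('w.npz',P=P)
x,y,a,b,r=[float(v)/1000 for v in sys.argv[2:7]]
z=median_filter(P[...,2],3); m=(np.hypot(P[...,0]-x,P[...,1]-y)<r)&(z>a)&(z<b); l,_=label(m); q=P[l==np.bincount(l[l>0]).argmax()]*1000
c,wh,an=cv2.minAreaRect(q[:,:2].astype(np.float32)); print(len(q),np.round(c,1),np.round(wh,1),round(an,1),'z',np.median(q[:,2]).round(1))
E
python3 w.py w1 642 190 14 25 60
```

```text
t 3.3 tilt [ 0.    -0.001] phi -14.1 | d [-0.2  1.2 90.6] roll -0.001 | w 42.0 ff 0.0 j6 0.36
1591 [642. 193.] [63.8 15.8] 76.4 z 18.5
```

View pics/w1.png

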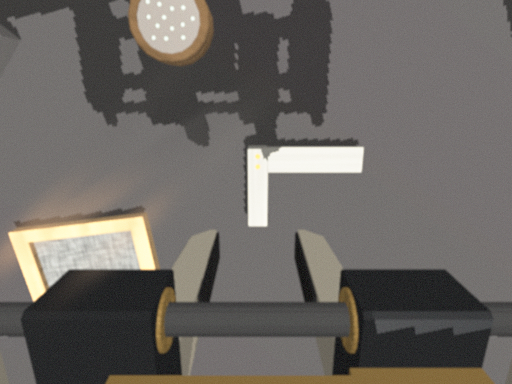

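{"api": "apply_moves", "payload": {"series": [{"dx": 0.5, "dy": 0, "dz": 35}, {"dx": 0.5, "dy": 0, "dz": 65}, {"dx": 0.5, "dy": 0, "dz": 82}, {"dx": 0.5, "dy": 0, "dz": 91}, {"dx": 0.5, "dy": 0, "dz": 91}, {"dx": 0.5, "dy": 0, "dz": 91}]}}

```text
invalid input at $.series[0]: expected keys dx, dy, dz, roll
```

{"api": "apply_moves", "payload": {"series": [{"dx": 0}, {"dx": 0}, {"dx": 0}, {"dx": 0}, {"dx": 0}, {"dx": 0}], "jaw": -1, "force": 40}}

```text
invalid input at $.series[0]: expected keys dx, dy, dz, roll
```

{"api": "apply_moves", "payload": {"series": [{"dz": -10}, {"dz": -30}, {"dz": -50}, {"dz": -50}]}}

```text
invalid input at $.series[0]: expected keys dx, dy, dz, roll
```

```bash
python3 go.py 436.7 63.3 59 -6.9; python3 w.py w2 640 190 60 90 120
```

```text
t 3.3 tilt [ 0. -0.] phi -14.1 | d [-165.3 -167.4   41. ] roll -0.126 | w 42.0 ff 0.0 j6 0.36Traceback (most recent call last):
  File "w.py", line 6, in <module>
    z=median_filter(P[...,2],3); m=(np.hypot(P[...,0]-x,P[...,1]-y)<r)&(z>a)&(z<b); l,_=label(m); q=P[l==np.bincount(l[l>0]).argmax()]*1000
                                                                                                         ~~~~~~~~~~~~~~~~~~~~~~~~~~^^
ValueError: attempt to get argmax of an empty sequence
```

View pics/w2.png

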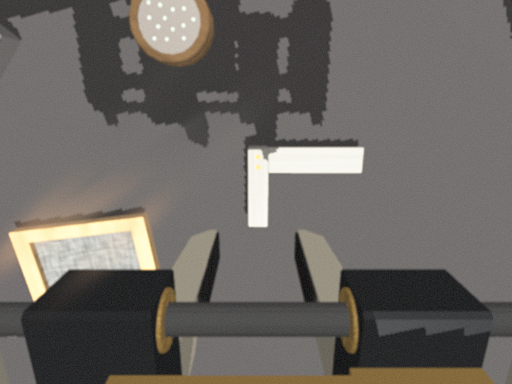

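Nothing moved (all four keys are needed); same picture as before, stock at (258,188).

{"api": "apply_moves", "payload": {"series": [{"dx": 0.5, "dy": 0, "dz": 35, "roll": 0}, {"dx": 0.5, "dy": 0, "dz": 65, "roll": 0}, {"dx": 0.5, "dy": 0, "dz": 82, "roll": 0}, {"dx": 0.5, "dy": 0, "dz": 91, "roll": 0}, {"dx": 0.5, "dy": 0, "dz": 91, "roll": 0}, {"dx": 0.5, "dy": 0, "dz": 91, "roll": 0}]}}

```text
clock: 3.88
position: [0.6404, 0.1831, 0.0315]
eef_rot: [2.477, 1.932, 0.001]
force: [-0.2, 0.5, 0.3]
width: 0.45
finger_force: 0.0
```

{"api": "apply_moves", "payload": {"series": [{"dx": 0, "dy": 0, "dz": 0, "roll": 0}, {"dx": 0, "dy": 0, "dz": 0, "roll": 0}, {"dx": 0, "dy": 0, "dz": 0, "roll": 0}, {"dx": 0, "dy": 0, "dz": 0, "roll": 0}, {"dx": 0, "dy": 0, "dz": 0, "roll": 0}, {"dx": 0, "dy": 0, "dz": 0, "roll": 0}], "jaw": -1, "force": 40}}

```text
clock: 4.38
position: [0.6407, 0.1823, 0.0315]
eef_rot: [2.478, 1.931, 0.001]
force: [-1.0, -0.3, 5.5]
width: 0.169
finger_force: 40.0
```

{"api": "apply_moves", "payload": {"series": [{"dx": 0, "dy": 0, "dz": -8, "roll": 0}, {"dx": 0, "dy": 0, "dz": -25, "roll": 0}, {"dx": 0, "dy": 0, "dz": -50, "roll": 0}, {"dx": 0, "dy": 0, "dz": -50, "roll": 0}]}}

```text
clock: 4.72
position: [0.6431, 0.1826, 0.0854]
eef_rot: [2.475, 1.929, 0.01]
force: [1.8, 0.1, -1.4]
width: 0.169
finger_force: 40.0
```

```bash
python3 go.py 436.7 63.3 59 -6.9; python3 w.py w3 640 190 62 90 120
```

```text
t 4.7 tilt [0.003 0.007] phi -14.2 | d [-166.1 -171.     2.8] roll -0.127 | w 15.8 ff 40.0 j6 0.36
10036 [661.2 185.3] [137.3  82.9] 37.5 z 65.9
```

View pics/w3.png

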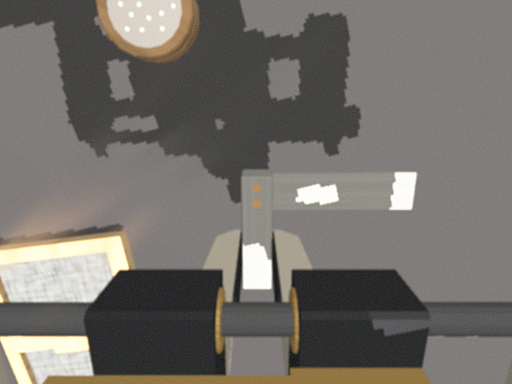

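```bash
python3 -c "
import numpy as np
P=np.load('w.npz')['P']*1000
for n,(u0,u1,v0,v1) in dict(stock=(247,267,180,240),blade=(280,405,178,205)).items():
    q=P[v0:v1,u0:u1].reshape(-1,3); q=q[np.isfinite(q).all(1)&(q[:,2]>40)]
    c=np.linalg.lstsq(np.c_[q[:,:2]-q[:,:2].mean(0),np.ones(len(q))],q[:,2],rcond=None)[0]; print(n,q.mean(0).round(1),c.round(3))
"
```

```text
stock [649.  207.2  72.3] [2.0000e-03 3.0000e-03 7.2349e+01]
blade [694.7 203.6  65. ] [6.0000e-03 4.0000e-03 6.5048e+01]
```

{"api": "apply_moves", "payload": {"series": [{"dx": -10, "dy": -10, "dz": 0, "roll": 0}, {"dx": -28, "dy": -28, "dz": 0, "roll": -0.03}, {"dx": -50, "dy": -50, "dz": 0, "roll": -0.06}, {"dx": -75, "dy": -75, "dz": 0, "roll": -0.09}, {"dx": -100, "dy": -101, "dz": 0, "roll": -0.126}, {"dx": -125, "dy": -127, "dz": 0, "roll": -0.126}, {"dx": -145, "dy": -147, "dz": 0, "roll": -0.126}, {"dx": -158, "dy": -161, "dz": 0, "roll": -0.126}, {"dx": -166, "dy": -168.5, "dz": 0, "roll": -0.126}, {"dx": -166, "dy": -168.5, "dz": 0, "roll": -0.126}, {"dx": -166, "dy": -168.5, "dz": 0, "roll": -0.126}, {"dx": -166, "dy": -168.5, "dz": 0, "roll": -0.126}]}}

```text
clock: 5.77
position: [0.4379, 0.0626, 0.0808]
eef_rot: [2.351, 2.082, 0.002]
force: [0.8, 0.3, -1.7]
width: 0.165
finger_force: 40.0
```

```bash
python3 go.py 436.7 63.3 14.5 -6.9; python3 w.py w4 500 110 7 16 150;  python3 -c "
import cv2;a=cv2.imread('pics/w4.png')
from h import *
p,A,C=cam('top'); b=cv2.cvtColor(p['image'],cv2.COLOR_RGB2BGR)[140:260,140:300]
cv2.imwrite('pics/c4.png',np.hstack([cv2.resize(a,(400,300)),cv2.resize(b,(400,300))]))"
```

```text
t 5.8 tilt [0.    0.002] phi -6.9 | d [ 0.5 -1.4 44.3] roll -0.001 | w 15.3 ff 40.0 j6 0.01
16883 [478.1 119.1] [148.8 122.4] 83.4 z 11.5
```

View pics/c4.png

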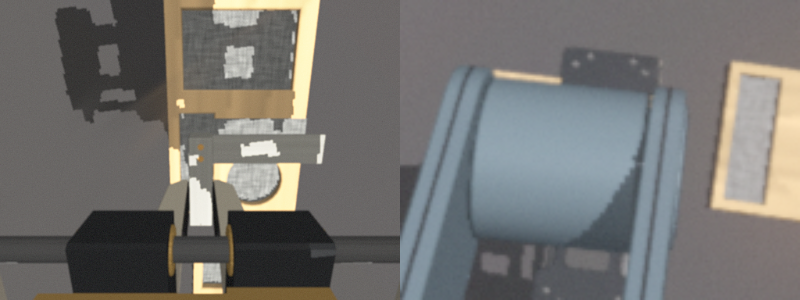

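```bash
python3 - <<'E'
from h import *
from scipy.ndimage import median_filter,label
P=np.load('w.npz')['P']*1000; z=median_filter(P[...,2],3)
T=np.array([476,104.9]); a=np.radians(-6.9); Rm=np.array([[np.cos(a),-np.sin(a)],[np.sin(a),np.cos(a)]])
L=(P[...,:2]-T)@Rm
m=(abs(L[...,0])<53)&(abs(L[...,1]-51)<36)&(z<8)&(z>0); q=P[m]
c,wh,an=cv2.minAreaRect(q[:,:2].astype(np.float32)); print('pocket',len(q),np.round(c,1),np.round(wh,1),round(an,1),np.median(q[:,2]))
b=(z>8)&(z<14)&(L[...,1]>40)&(np.hypot(L[...,0],L[...,1])<120); q=L[b]
print('board edges local x',np.percentile(q[:,0],[.3,99.7]).round(1),'y max',np.percentile(q[:,1],99.7).round(1))
s=(z>40)&(z<90); q=P[240:380 if 0 else 245,:][s[240:245]]
for v in (170,180,195,205,225):
    r=L[v][(z[v]>55)]; print(v,r.min(0).round(1) if len(r) else 0,r.max(0).round(1) if len(r) else 0)
r=L[(z>63)&(z<85)&(abs(L[...,0]+34)<12)]; print('stock',r.min(0).round(1),r.max(0).round(1))
E
```

```text
pocket 14835 [480.4 157.5] [60.4 90.8] 83.0 4.7920420729260504
board edges local x [-60.2  55.7] y max 88.4
170 0 0
180 [-40.6  -8. ] [49.3 -5.2]
195 [nan nan] [nan nan]
205 [-40.7 -21.8] [ 49.6 -18.1]
225 [-40.4 -30.2] [-25.3 -29.4]
stock [ -46.  -102.4] [-22.   -3.5]
```

{"api": "apply_moves", "payload": {"series": [{"dx": 0.5, "dy": -2, "dz": 10, "roll": 0}, {"dx": 0.5, "dy": -2, "dz": 25, "roll": 0}, {"dx": 0.5, "dy": -2, "dz": 35, "roll": 0}, {"dx": 0.5, "dy": -2, "dz": 40, "roll": 0}, {"dx": 0.5, "dy": -2, "dz": 43, "roll": 0}, {"dx": 0.5, "dy": -2, "dz": 45, "roll": 0}, {"dx": 0.5, "dy": -2, "dz": 45, "roll": 0}, {"dx": 0.5, "dy": -2, "dz": 45, "roll": 0}]}}

```text
clock: 6.53
position: [0.4351, 0.0632, 0.036]
eef_rot: [2.351, 2.083, 0.001]
force: [0.3, -0.0, -1.4]
width: 0.167
finger_force: 40.0
```

```bash
python3 go.py 435.7 63.3 13.5 -6.9; python3 w.py w5 470 65 14 40 80; python3 -c "
import numpy as np
P=np.load('w.npz')['P']*1000
from collections import Counter
for v in (120,140,160,180,200,220): print(v,[P[v,u].round(0).tolist() for u in (235,258,300,380)])
"
```

```text
t 6.5 tilt [-0.     0.001] phi -6.9 | d [0.1 0.6 0.5] roll -0.0 | w 15.5 ff 40.0 j6 0.01
9875 [465.8  66.9] [ 71.6 105.7] 83.2 z 16.2
120 [[432.0, 133.0, 5.0], [444.0, 132.0, 5.0], [466.0, 129.0, 4.0], [507.0, 124.0, 6.0]]
140 [[431.0, 124.0, 13.0], [443.0, 122.0, 11.0], [464.0, 119.0, 11.0], [505.0, 115.0, 12.0]]
160 [[429.0, 112.0, 5.0], [441.0, 110.0, 5.0], [464.0, 109.0, 11.0], [505.0, 104.0, 12.0]]
180 [[427.0, 101.0, 4.0], [441.0, 104.0, 22.0], [462.0, 99.0, 16.0], [504.0, 94.0, 16.0]]
200 [[426.0, 89.0, 5.0], [439.0, 93.0, 22.0], [461.0, 88.0, 15.0], [504.0, 83.0, 15.0]]
220 [[424.0, 77.0, 5.0], [438.0, 83.0, 23.0], [461.0, 76.0, 12.0], [505.0, 70.0, 11.0]]
```

{"api": "apply_moves", "payload": {"series": [{"dx": 0, "dy": 0, "dz": 0.5, "roll": 0}, {"dx": 0, "dy": 0, "dz": 1, "roll": 0}, {"dx": 0, "dy": 0, "dz": 1, "roll": 0}]}}

```text
clock: 6.83
position: [0.4349, 0.0632, 0.0354]
eef_rot: [2.351, 2.082, 0.001]
force: [-1.6, 0.1, 6.1]
width: 0.168
finger_force: 40.0
```

{"api": "apply_moves", "payload": {"series": [{"dx": 0, "dy": 0, "dz": 0, "roll": 0}, {"dx": 0, "dy": 0, "dz": 0, "roll": 0}, {"dx": 0, "dy": 0, "dz": 0, "roll": 0}, {"dx": 0, "dy": 0, "dz": 0, "roll": 0}], "jaw": -0.25}}

```text
clock: 7.17
position: [0.4346, 0.0632, 0.0347]
eef_rot: [2.352, 2.083, 0.0]
force: [-0.0, 0.5, 0.6]
width: 0.364
finger_force: 0.0
```

{"api": "apply_moves", "payload": {"series": [{"dx": 0, "dy": 0, "dz": -10, "roll": 0}, {"dx": 0, "dy": 0, "dz": -30, "roll": 0}, {"dx": 0, "dy": 0, "dz": -70, "roll": 0}, {"dx": 0, "dy": 0, "dz": -70, "roll": 0}, {"dx": 0, "dy": 0, "dz": -70, "roll": 0}]}}

```text
clock: 7.58
position: [0.4362, 0.0631, 0.1065]
eef_rot: [2.349, 2.081, 0.006]
force: [-0.5, 0.1, 0.9]
width: 0.376
finger_force: 0.0
```

```bash
python3 go.py 690.8 8.3 60 -6.9; python3 w.py w6 470 65 14 40 80
```

```text
t 7.6 tilt [0.    0.005] phi -6.9 | d [-23.6 259.2  25.8] roll -0.001 | w 34.9 ff 0.0 j6 0.01
4502 [473.3  69.5] [64.1 91.1] 83.4 z 15.6
```

View pics/w6.png

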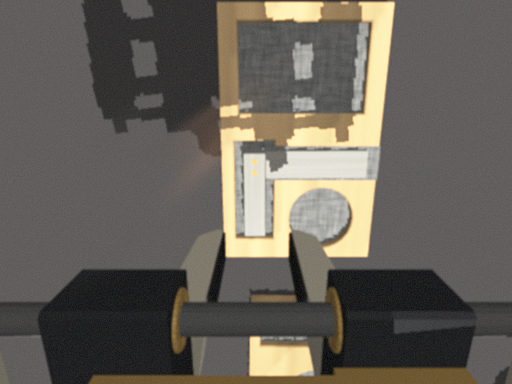

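{"api": "apply_moves", "payload": {"series": [{"dx": -23.5, "dy": 259, "dz": 20, "roll": 0.438}, {"dx": -23.5, "dy": 259, "dz": 20, "roll": 0.438}, {"dx": -23.5, "dy": 259, "dz": 20, "roll": 0.438}, {"dx": -23.5, "dy": 259, "dz": 20, "roll": 0.438}, {"dx": -23.5, "dy": 259, "dz": 20, "roll": 0.438}, {"dx": -23.5, "dy": 259, "dz": 20, "roll": 0.438}, {"dx": -23.5, "dy": 259, "dz": 20, "roll": 0.438}, {"dx": -23.5, "dy": 259, "dz": 20, "roll": 0.438}, {"dx": -23.5, "dy": 259, "dz": 20, "roll": 0.438}, {"dx": -23.5, "dy": 259, "dz": 20, "roll": 0.438}], "jaw": 0.3, "force": 20}}

```text
clock: 8.47
position: [0.6867, 0.0091, 0.083]
eef_rot: [-2.746, -1.521, 0.005]
force: [1.1, 0.2, -0.2]
width: 0.65
finger_force: 0.0
```

```bash
python3 go.py 690.8 8.3 19 -32; python3 w.py w7 691 8 28 42 50
```

```text
t 8.5 tilt [-0.001 -0.004] phi -32.0 | d [ 1.6  4.1 42. ] roll -0.0 | w 60.5 ff 0.0 j6 0.41
2362 [689.6  10.5] [35.5 35.4] 32.1 z 34.2
```

{"api": "apply_moves", "payload": {"series": [{"dx": 0.5, "dy": 1.5, "dz": 15, "roll": 0}, {"dx": 0.5, "dy": 1.5, "dz": 30, "roll": 0}, {"dx": 0.5, "dy": 1.5, "dz": 38, "roll": 0}, {"dx": 0.5, "dy": 1.5, "dz": 42, "roll": 0}, {"dx": 0.5, "dy": 1.5, "dz": 42, "roll": 0}, {"dx": 0.5, "dy": 1.5, "dz": 42, "roll": 0}]}}

```text
clock: 9.02
position: [0.6901, 0.0084, 0.0432]
eef_rot: [2.748, 1.523, 0.0]
force: [0.6, -0.8, -0.2]
width: 0.649
finger_force: 0.0
```

{"api": "apply_moves", "payload": {"series": [{"dx": 0, "dy": 0, "dz": 0, "roll": 0}, {"dx": 0, "dy": 0, "dz": 0, "roll": 0}, {"dx": 0, "dy": 0, "dz": 0, "roll": 0}, {"dx": 0, "dy": 0, "dz": 0, "roll": 0}, {"dx": 0, "dy": 0, "dz": 0, "roll": 0}, {"dx": 0, "dy": 0, "dz": 0, "roll": 0}], "jaw": -1, "force": 20}}

```text
clock: 9.52
position: [0.6905, 0.0082, 0.0431]
eef_rot: [2.748, 1.522, 0.001]
force: [-0.4, -0.5, 2.1]
width: 0.38
finger_force: 20.0
```

```bash
python3 go.py 486.8 44.2 69 -32
```

```text
t 9.5 tilt [0.    0.001] phi -32.0 | d [ -77.5 -191.7  -48. ] roll -0.001 | w 35.4 ff 20.0 j6 0.41
```

{"api": "apply_moves", "payload": {"series": [{"dx": 0, "dy": 0, "dz": -10, "roll": 0}, {"dx": 0, "dy": 0, "dz": -30, "roll": 0}, {"dx": 0, "dy": 0, "dz": -48, "roll": 0}, {"dx": -10, "dy": -25, "dz": -48, "roll": 0}, {"dx": -22, "dy": -55, "dz": -48, "roll": 0}, {"dx": -35, "dy": -87, "dz": -48, "roll": 0}, {"dx": -48, "dy": -119, "dz": -48, "roll": 0}, {"dx": -60, "dy": -148, "dz": -48, "roll": 0}, {"dx": -70, "dy": -174, "dz": -48, "roll": 0}, {"dx": -77.5, "dy": -191.5, "dz": -48, "roll": 0}, {"dx": -77.5, "dy": -191.5, "dz": -48, "roll": 0}, {"dx": -77.5, "dy": -191.5, "dz": -48, "roll": 0}, {"dx": -77.5, "dy": -191.5, "dz": -48, "roll": 0}]}}

```text
clock: 10.6
position: [0.4886, 0.0438, 0.0915]
eef_rot: [2.747, 1.521, 0.004]
force: [-0.5, -0.3, -0.1]
width: 0.381
finger_force: 20.0
```

```bash
python3 go.py 486.8 44.2 26 -32; python3 w.py w8 500 50 70 95 60
```

```text
t 10.6 tilt [0.001 0.003] phi -32.0 | d [-0.7 -1.9 43.5] roll -0.001 | w 35.5 ff 20.0 j6 0.42
5023 [483.6  46. ] [40.6 73.2] 56.8 z 82.7
```

View pics/w8.png

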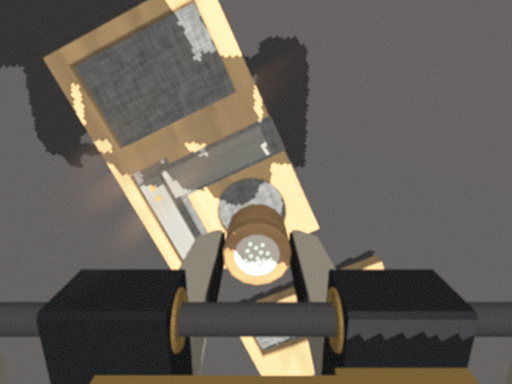

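{"api": "apply_moves", "payload": {"series": [{"dx": 0, "dy": -0.5, "dz": 10, "roll": 0}, {"dx": 0, "dy": -0.5, "dz": 25, "roll": 0}, {"dx": 0, "dy": -0.5, "dz": 35, "roll": 0}, {"dx": 0, "dy": -0.5, "dz": 40, "roll": 0}, {"dx": 0, "dy": -0.5, "dz": 42, "roll": 0}, {"dx": 0, "dy": -0.5, "dz": 43, "roll": 0}, {"dx": 0, "dy": -0.5, "dz": 44, "roll": 0}, {"dx": 0, "dy": -0.5, "dz": 44, "roll": 0}, {"dx": 0, "dy": -0.5, "dz": 44, "roll": 0}]}}

```text
clock: 11.4
position: [0.487, 0.0443, 0.0471]
eef_rot: [2.747, 1.522, 0.002]
force: [-0.4, 0.4, -0.7]
width: 0.377
finger_force: 20.0
```

```bash
python3 go.py 486.8 44.2 25 -32
```

```text
t 11.4 tilt [0.001 0.001] phi -32.0 | d [-0.2 -0.1  0.1] roll -0.001 | w 35.1 ff 20.0 j6 0.42
```

{"api": "apply_moves", "payload": {"series": [{"dx": 0, "dy": 0, "dz": 0, "roll": 0}, {"dx": 0, "dy": 0, "dz": 0, "roll": 0}, {"dx": 0, "dy": 0, "dz": 0, "roll": 0}, {"dx": 0, "dy": 0, "dz": 0, "roll": 0}], "jaw": 0.03}}

```text
clock: 11.73
position: [0.4866, 0.0444, 0.0468]
eef_rot: [2.748, 1.522, 0.0]
force: [0.4, 0.7, 0.1]
width: 0.512
finger_force: 0.0
```

{"api": "apply_moves", "payload": {"series": [{"dx": 0, "dy": 0, "dz": -10, "roll": 0}, {"dx": 0, "dy": 0, "dz": -40, "roll": 0}, {"dx": 0, "dy": 0, "dz": -75, "roll": 0}, {"dx": -243, "dy": 274.5, "dz": -75, "roll": 0.093}, {"dx": -243, "dy": 274.5, "dz": -75, "roll": 0.093}, {"dx": -243, "dy": 274.5, "dz": -75, "roll": 0.093}, {"dx": -243, "dy": 274.5, "dz": -75, "roll": 0.093}, {"dx": -243, "dy": 274.5, "dz": -75, "roll": 0.093}, {"dx": -243, "dy": 274.5, "dz": -75, "roll": 0.093}, {"dx": -243, "dy": 274.5, "dz": -75, "roll": 0.093}, {"dx": -243, "dy": 274.5, "dz": -75, "roll": 0.093}, {"dx": -243, "dy": 274.5, "dz": -75, "roll": 0.093}, {"dx": -243, "dy": 274.5, "dz": -75, "roll": 0.093}, {"dx": -243, "dy": 274.5, "dz": -75, "roll": 0.093}, {"dx": -243, "dy": 274.5, "dz": -75, "roll": 0.093}, {"dx": -243, "dy": 274.5, "dz": -75, "roll": 0.093}], "jaw": 0.5}}

```text
clock: 13.07
position: [0.5899, -0.3057, 0.1219]
eef_rot: [-2.814, -1.394, 0.0]
force: [0.4, 0.5, -1.2]
width: 0.754
finger_force: 0.0
```

```bash
python3 go.py 591.2 -307.2 10 -37.3; python3 w.py w9 591 -307 22 34 60; cat > tray.py <<'E'
from h import *
p,A,C=cam('top'); P=cloud(p,A,C)*1000; np.savez('t.npz',P=P,im=p['image'])
cv2.imwrite('pics/t.png',cv2.resize(cv2.cvtColor(p['image'],cv2.COLOR_RGB2BGR)[120:280,120:360],(720,480)))
for n,T,a,items in (('L',(476,104.9),-6.9,dict(small=(18,-59,32,45,26),plate=(0,51,26,40,55),stock=(-34,-37,18,28,45),weird=(-4,-37,15.5,60,60))),('S',(475.5,-108.3),-8.2,dict(large=(0,-30,25,36,40),pack=(0,48,20,34,60)))):
    a=np.radians(a); M=np.array([[np.cos(a),-np.sin(a)],[np.sin(a),np.cos(a)]]); L=(P[...,:2]-T)@M
    for k,(x,y,z0,z1,r) in items.items():
        m=(np.hypot(L[...,0]-x,L[...,1]-y)<r)&(P[...,2]>z0)&(P[...,2]<z1)
        if m.sum()>20:
            c,wh,an=cv2.minAreaRect(L[m].astype(np.float32)); q=P[m]; print(n,k,m.sum(),'local',np.round(c,1),'want',(x,y),np.round(wh,1),round(an,1),'z',np.median(q[:,2]).round(1),'grad',np.linalg.lstsq(np.c_[q[:,:2]-q[:,:2].mean(0),np.ones(len(q))],q[:,2],rcond=None)[0][:2].round(2))
E
python3 tray.py
```

```text
t 13.1 tilt [ 0.    -0.001] phi -37.3 | d [-0.4  2.  89.9] roll -0.0 | w 70.1 ff 0.0 j6 0.01
5544 [ 591.1 -306.6] [76.6 48.5] 52.9 z 28.3
L small 225 local [ 19.7 -58.9] want (18, -59) [34.1 33.9] 5.6 z 37.5 grad [-0.01  0.01]
L stock 225 local [-21.5 -38. ] want (-34, -37) [63.3 42.4] 87.3 z 22.1 grad [-0.03  0.01]
L weird 553 local [  2.8 -33.2] want (-4, -37) [102.   90.3] 87.4 z 23.4 grad [ 0.1  -0.24]
```

{"api": "apply_moves", "payload": {"series": [{"dx": 0, "dy": 1, "dz": 35, "roll": 0}, {"dx": 0, "dy": 1, "dz": 65, "roll": 0}, {"dx": 0, "dy": 1, "dz": 80, "roll": 0}, {"dx": 0, "dy": 1, "dz": 90, "roll": 0}, {"dx": 0, "dy": 1, "dz": 90, "roll": 0}, {"dx": 0, "dy": 1, "dz": 90, "roll": 0}]}}

```text
clock: 13.67
position: [0.5913, -0.3073, 0.0321]
eef_rot: [2.815, 1.394, 0.0]
force: [0.4, -0.5, 0.3]
width: 0.751
finger_force: 0.0
```

{"api": "apply_moves", "payload": {"series": [{"dx": 0, "dy": 0, "dz": 0, "roll": 0}, {"dx": 0, "dy": 0, "dz": 0, "roll": 0}, {"dx": 0, "dy": 0, "dz": 0, "roll": 0}, {"dx": 0, "dy": 0, "dz": 0, "roll": 0}, {"dx": 0, "dy": 0, "dz": 0, "roll": 0}, {"dx": 0, "dy": 0, "dz": 0, "roll": 0}], "jaw": -1, "force": 30}}

```text
clock: 14.17
position: [0.5913, -0.3081, 0.0326]
eef_rot: [2.815, 1.392, 0.001]
force: [-1.1, 0.6, 5.4]
width: 0.493
finger_force: 30.0
```

```bash
python3 go.py 482.1 155.5 80 83.1
```

```text
t 14.2 tilt [0.    0.001] phi -37.4 | d [ 302.2 -368.1  -69.8] roll 1.039 | w 45.8 ff 30.0 j6 0.0
```

{"api": "apply_moves", "payload": {"series": [{"dx": 0, "dy": 0, "dz": -10, "roll": 0}, {"dx": 0, "dy": 0, "dz": -35, "roll": 0}, {"dx": 0, "dy": 0, "dz": -65, "roll": 0}, {"dx": 9, "dy": -11, "dz": -70, "roll": 0}, {"dx": 27, "dy": -33, "dz": -70, "roll": 0.08}, {"dx": 50, "dy": -61, "dz": -70, "roll": 0.16}, {"dx": 74, "dy": -90, "dz": -70, "roll": 0.25}, {"dx": 98, "dy": -119, "dz": -70, "roll": 0.34}, {"dx": 122, "dy": -149, "dz": -70, "roll": 0.43}, {"dx": 146, "dy": -178, "dz": -70, "roll": 0.52}, {"dx": 170, "dy": -207, "dz": -70, "roll": 0.61}, {"dx": 194, "dy": -236, "dz": -70, "roll": 0.7}, {"dx": 218, "dy": -266, "dz": -70, "roll": 0.79}, {"dx": 242, "dy": -295, "dz": -70, "roll": 0.88}, {"dx": 264, "dy": -322, "dz": -70, "roll": 0.96}, {"dx": 282, "dy": -344, "dz": -70, "roll": 1.03}, {"dx": 294, "dy": -358, "dz": -70, "roll": 1.04}, {"dx": 302, "dy": -368, "dz": -70, "roll": 1.04}, {"dx": 302, "dy": -368, "dz": -70, "roll": 1.04}, {"dx": 302, "dy": -368, "dz": -70, "roll": 1.04}]}}

```text
clock: 15.83
position: [0.4809, 0.1562, 0.1015]
eef_rot: [3.136, -0.187, -0.001]
force: [-0.4, -0.5, -0.3]
width: 0.494
finger_force: 30.0
```

```bash
python3 go.py 482.1 155.5 14.5 83.1; python3 w.py w10 482 156 90 115 70
```

```text
t 15.8 tilt [-0.  0.] phi -96.8 | d [ 1.3  0.5 65. ] roll 0.001 | w 45.9 ff 30.0 j6 1.78
12513 [472.1 159.6] [76.3 95.8] 81.3 z 97.2
```

View pics/w10.png

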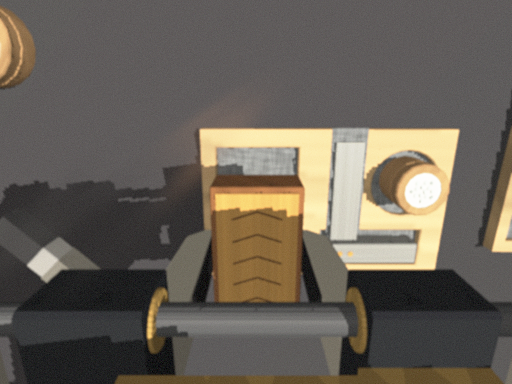

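{"api": "apply_moves", "payload": {"series": [{"dx": 1, "dy": 0.5, "dz": 10, "roll": 0}, {"dx": 1, "dy": 0.5, "dz": 25, "roll": 0}, {"dx": 1, "dy": 0.5, "dz": 40, "roll": 0}, {"dx": 1, "dy": 0.5, "dz": 52, "roll": 0}, {"dx": 1, "dy": 0.5, "dz": 59, "roll": 0}, {"dx": 1, "dy": 0.5, "dz": 63, "roll": 0}, {"dx": 1, "dy": 0.5, "dz": 65, "roll": 0}, {"dx": 1, "dy": 0.5, "dz": 65.5, "roll": 0}, {"dx": 1, "dy": 0.5, "dz": 65.5, "roll": 0}, {"dx": 1, "dy": 0.5, "dz": 65.5, "roll": 0}]}}

```text
clock: 16.72
position: [0.483, 0.1544, 0.0366]
eef_rot: [3.136, -0.191, 0.001]
force: [-1.4, -2.7, 3.4]
width: 0.49
finger_force: 30.0
```

```bash
python3 go.py 482.1 155.5 14.5 83.1
```

```text
t 16.7 tilt [0.001 0.   ] phi -97.0 | d [-1.1 -0.9  0.1] roll -0.001 | w 45.6 ff 30.0 j6 1.78
```

{"api": "apply_moves", "payload": {"series": [{"dx": 0, "dy": 0, "dz": 0, "roll": 0}, {"dx": 0, "dy": 0, "dz": 0, "roll": 0}, {"dx": 0, "dy": 0, "dz": 0, "roll": 0}, {"dx": 0, "dy": 0, "dz": 0, "roll": 0}], "jaw": 0.2}}

```text
clock: 17.05
position: [0.483, 0.155, 0.0362]
eef_rot: [-3.136, 0.19, -0.001]
force: [0.1, -0.8, -0.1]
width: 0.596
finger_force: 0.0
```

{"api": "apply_moves", "payload": {"series": [{"dx": 0, "dy": 0, "dz": -10, "roll": 0}, {"dx": 0, "dy": 0, "dz": -40, "roll": 0}, {"dx": 0, "dy": 0, "dz": -60, "roll": 0}, {"dx": 111, "dy": -180.5, "dz": -60, "roll": 0}, {"dx": 111, "dy": -180.5, "dz": -60, "roll": 0}, {"dx": 111, "dy": -180.5, "dz": -60, "roll": 0}, {"dx": 111, "dy": -180.5, "dz": -60, "roll": 0}, {"dx": 111, "dy": -180.5, "dz": -60, "roll": 0}, {"dx": 111, "dy": -180.5, "dz": -60, "roll": 0}, {"dx": 111, "dy": -180.5, "dz": -60, "roll": 0}, {"dx": 111, "dy": -180.5, "dz": -60, "roll": 0}, {"dx": 111, "dy": -180.5, "dz": -60, "roll": 0}], "jaw": 0.6}}

```text
clock: 18.05
position: [0.6137, 0.3196, 0.0963]
eef_rot: [3.135, -0.191, -0.002]
force: [0.1, -0.2, -0.2]
width: 0.802
finger_force: 0.0
```

```bash
python3 go.py 615 320 9.5 -97; python3 w.py w11 615 320 20 34 50; python3 tray.py
```

```text
t 18.1 tilt [-0.001  0.001] phi -97.0 | d [ 1.4 -0.6 64.8] roll 0.001 | w 74.6 ff 0.0 j6 2.01
4366 [613.7 323.8] [53.4 55.2] 13.6 z 26.1
L small 225 local [ 19.9 -59. ] want (18, -59) [34.3 33.7] 7.0 z 37.7 grad [-0.01  0.02]
L plate 785 local [ 3.1 49.7] want (0, 51) [46.1 75.9] 89.8 z 31.5 grad [-0.    0.01]
L stock 230 local [-29.9 -38.4] want (-34, -37) [61.8 46.3] 66.7 z 21.7 grad [-0.05  0.  ]
L weird 561 local [  3.1 -32.4] want (-4, -37) [93.2 95.2] 3.5 z 23.2 grad [ 0.11 -0.25]
```

{"api": "apply_moves", "payload": {"series": [{"dx": 1, "dy": -1, "dz": 25, "roll": 0}, {"dx": 1, "dy": -1, "dz": 45, "roll": 0}, {"dx": 1, "dy": -1, "dz": 58, "roll": 0}, {"dx": 1, "dy": -1, "dz": 65, "roll": 0}, {"dx": 1, "dy": -1, "dz": 65, "roll": 0}, {"dx": 1, "dy": -1, "dz": 65, "roll": 0}]}}

```text
clock: 18.65
position: [0.6159, 0.3213, 0.0315]
eef_rot: [-3.136, 0.191, -0.0]
force: [0.5, -0.1, 0.2]
width: 0.8
finger_force: 0.0
```

{"api": "apply_moves", "payload": {"series": [{"dx": 0, "dy": 0, "dz": 0, "roll": 0}, {"dx": 0, "dy": 0, "dz": 0, "roll": 0}, {"dx": 0, "dy": 0, "dz": 0, "roll": 0}, {"dx": 0, "dy": 0, "dz": 0, "roll": 0}, {"dx": 0, "dy": 0, "dz": 0, "roll": 0}, {"dx": 0, "dy": 0, "dz": 0, "roll": 0}], "jaw": -1, "force": 20}}

```text
clock: 19.15
position: [0.6163, 0.3217, 0.0321]
eef_rot: [-3.135, 0.19, -0.002]
force: [-0.1, -0.9, 4.1]
width: 0.578
finger_force: 20.0
```

```bash
python3 go.py 472 -138 80 -97
```

```text
t 19.1 tilt [ 0.001 -0.001] phi -96.9 | d [-87.6 473.7 -70.3] roll 0.001 | w 53.7 ff 20.0 j6 2.01
```

{"api": "apply_moves", "payload": {"series": [{"dx": 0, "dy": 0, "dz": -10, "roll": 0}, {"dx": 0, "dy": 0, "dz": -35, "roll": 0}, {"dx": 0, "dy": 0, "dz": -65, "roll": 0}, {"dx": -2, "dy": 12, "dz": -70, "roll": 0}, {"dx": -6, "dy": 34, "dz": -70, "roll": 0}, {"dx": -12, "dy": 65, "dz": -70, "roll": 0}, {"dx": -18, "dy": 100, "dz": -70, "roll": 0}, {"dx": -25, "dy": 136, "dz": -70, "roll": 0}, {"dx": -32, "dy": 172, "dz": -70, "roll": 0}, {"dx": -38, "dy": 208, "dz": -70, "roll": 0}, {"dx": -45, "dy": 244, "dz": -70, "roll": 0}, {"dx": -52, "dy": 280, "dz": -70, "roll": 0}, {"dx": -58, "dy": 316, "dz": -70, "roll": 0}, {"dx": -65, "dy": 352, "dz": -70, "roll": 0}, {"dx": -72, "dy": 388, "dz": -70, "roll": 0}, {"dx": -78, "dy": 422, "dz": -70, "roll": 0}, {"dx": -83, "dy": 450, "dz": -70, "roll": 0}, {"dx": -87.5, "dy": 473, "dz": -70, "roll": 0}, {"dx": -87.5, "dy": 473, "dz": -70, "roll": 0}, {"dx": -87.5, "dy": 473, "dz": -70, "roll": 0}]}}

```text
clock: 20.82
position: [0.4711, -0.1384, 0.1012]
eef_rot: [-3.135, 0.195, 0.0]
force: [0.6, 0.5, 0.1]
width: 0.576
finger_force: 20.0
```

```bash
python3 go.py 472 -138 14 -97; python3 w.py w12 472 -138 90 115 60
```

```text
t 20.8 tilt [-0. -0.] phi -97.1 | d [ 0.9 -0.5 65.2] roll -0.002 | w 53.6 ff 20.0 j6 1.18
9646 [ 476.  -134.2] [67.2 61.7] 45.4 z 95.3
```

View pics/w12.png

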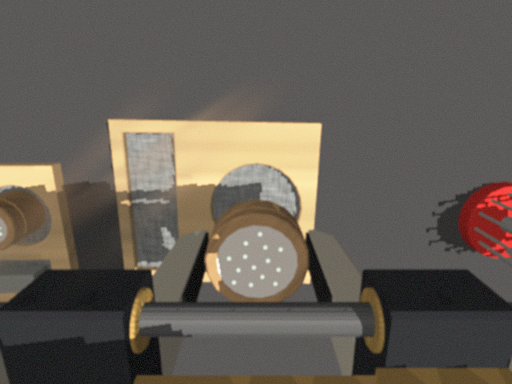

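{"api": "apply_moves", "payload": {"series": [{"dx": 1.5, "dy": 0, "dz": 10, "roll": 0}, {"dx": 1.5, "dy": 0, "dz": 25, "roll": 0}, {"dx": 1.5, "dy": 0, "dz": 40, "roll": 0}, {"dx": 1.5, "dy": 0, "dz": 52, "roll": 0}, {"dx": 1.5, "dy": 0, "dz": 59, "roll": 0}, {"dx": 1.5, "dy": 0, "dz": 63, "roll": 0}, {"dx": 1.5, "dy": 0, "dz": 65, "roll": 0}, {"dx": 1.5, "dy": 0, "dz": 65, "roll": 0}, {"dx": 1.5, "dy": 0, "dz": 65, "roll": 0}]}}

```text
clock: 21.62
position: [0.4738, -0.1373, 0.0365]
eef_rot: [3.136, -0.189, 0.001]
force: [-0.1, -0.2, -0.9]
width: 0.579
finger_force: 20.0
```

```bash
python3 go.py 472 -138 14 -97;python3 go.py 456 320 80 -52.4
```

```text
t 21.6 tilt [0.001 0.   ] phi -96.9 | d [-1.7  0.9  0.5] roll 0.002 | w 53.9 ff 20.0 j6 1.18
t 21.6 tilt [0.001 0.   ] phi -96.9 | d [ -72.5 -451.8  -65.7] roll -0.777 | w 53.9 ff 20.0 j6 1.18
```

{"api": "apply_moves", "payload": {"series": [{"dx": 0, "dy": 0, "dz": 0.5, "roll": 0}, {"dx": 0, "dy": 0, "dz": 0.5, "roll": 0}]}}

```text
clock: 21.78
position: [0.4738, -0.1376, 0.036]
eef_rot: [3.136, -0.19, 0.002]
force: [0.9, 1.4, 1.7]
width: 0.574
finger_force: 20.0
```

{"api": "apply_moves", "payload": {"series": [{"dx": 0, "dy": 0, "dz": 0, "roll": 0}, {"dx": 0, "dy": 0, "dz": 0, "roll": 0}, {"dx": 0, "dy": 0, "dz": 0, "roll": 0}, {"dx": 0, "dy": 0, "dz": 0, "roll": 0}], "jaw": 0.38}}

```text
clock: 22.12
position: [0.4732, -0.1377, 0.0356]
eef_rot: [3.136, -0.19, -0.0]
force: [0.0, 0.5, -0.9]
width: 0.687
finger_force: 0.0
```

{"api": "apply_moves", "payload": {"series": [{"dx": 0, "dy": 0, "dz": -10, "roll": 0}, {"dx": 0, "dy": 0, "dz": -40, "roll": 0}, {"dx": 0, "dy": 0, "dz": -65, "roll": 0}, {"dx": -72.5, "dy": -452, "dz": -65, "roll": -0.777}, {"dx": -72.5, "dy": -452, "dz": -65, "roll": -0.777}, {"dx": -72.5, "dy": -452, "dz": -65, "roll": -0.777}, {"dx": -72.5, "dy": -452, "dz": -65, "roll": -0.777}, {"dx": -72.5, "dy": -452, "dz": -65, "roll": -0.777}, {"dx": -72.5, "dy": -452, "dz": -65, "roll": -0.777}, {"dx": -72.5, "dy": -452, "dz": -65, "roll": -0.777}, {"dx": -72.5, "dy": -452, "dz": -65, "roll": -0.777}, {"dx": -72.5, "dy": -452, "dz": -65, "roll": -0.777}, {"dx": -72.5, "dy": -452, "dz": -65, "roll": -0.777}, {"dx": -72.5, "dy": -452, "dz": -65, "roll": -0.777}, {"dx": -72.5, "dy": -452, "dz": -65, "roll": -0.777}, {"dx": -72.5, "dy": -452, "dz": -65, "roll": -0.777}, {"dx": -72.5, "dy": -452, "dz": -65, "roll": -0.777}, {"dx": -72.5, "dy": -452, "dz": -65, "roll": -0.777}, {"dx": -72.5, "dy": -452, "dz": -65, "roll": -0.777}], "jaw": 0}}

```text
clock: 23.7
position: [0.4562, 0.3183, 0.1008]
eef_rot: [2.975, 1.009, -0.001]
force: [-0.2, -0.1, 0.6]
width: 0.499
finger_force: 0.0
```

```bash
python3 go.py 455.5 320.2 9.5 -52.4; python3 w.py w13 456 320 15 34 65; python3 tray.py
```

```text
t 23.7 tilt [-0.  0.] phi -52.5 | d [ 0.6 -1.9 69.3] roll -0.003 | w 46.4 ff 0.0 j6 1.33
3712 [454.1 323. ] [94.9 22.6] 36.8 z 22.4
L small 223 local [ 19.8 -59. ] want (18, -59) [33.9 33.8] 8.3 z 37.7 grad [-0.   -0.02]
L plate 781 local [ 3.  49.7] want (0, 51) [46.7 75.8] 89.9 z 31.7 grad [0. 0.]
L stock 226 local [-23.4 -37.8] want (-34, -37) [64.  38.5] 87.2 z 22.0 grad [-0.05  0.  ]
L weird 559 local [  3.2 -30.8] want (-4, -37) [93.1 92.7] 3.9 z 23.2 grad [ 0.1  -0.26]
S large 490 local [  1.9 -29.9] want (0, -30) [52.2 53. ] 53.7 z 29.5 grad [-0.01  0.  ]
S pack 54 local [ 0.3 -6.7] want (0, 48) [31.6  8.7] 7.7 z 29.6 grad [ 0.01 -0.38]
```

View pics/w13.png

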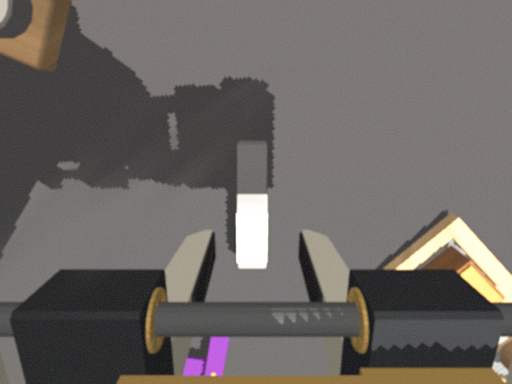

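{"api": "apply_moves", "payload": {"series": [{"dx": 0.5, "dy": -1.5, "dz": 30, "roll": 0}, {"dx": 0.5, "dy": -1.5, "dz": 50, "roll": 0}, {"dx": 0.5, "dy": -1.5, "dz": 62, "roll": 0}, {"dx": 0.5, "dy": -1.5, "dz": 69, "roll": 0}, {"dx": 0.5, "dy": -1.5, "dz": 69, "roll": 0}, {"dx": 0.5, "dy": -1.5, "dz": 69, "roll": 0}]}}

```text
clock: 24.3
position: [0.4558, 0.3209, 0.0319]
eef_rot: [2.975, 1.011, -0.0]
force: [-0.1, 0.1, 0.6]
width: 0.499
finger_force: 0.0
```

{"api": "apply_moves", "payload": {"series": [{"dx": 0, "dy": 0, "dz": 0, "roll": 0}, {"dx": 0, "dy": 0, "dz": 0, "roll": 0}, {"dx": 0, "dy": 0, "dz": 0, "roll": 0}, {"dx": 0, "dy": 0, "dz": 0, "roll": 0}, {"dx": 0, "dy": 0, "dz": 0, "roll": 0}, {"dx": 0, "dy": 0, "dz": 0, "roll": 0}], "jaw": -1, "force": 20}}

```text
clock: 24.8
position: [0.4557, 0.3216, 0.0323]
eef_rot: [-2.974, -1.012, -0.002]
force: [-0.2, -0.3, 4.5]
width: 0.233
finger_force: 20.0
```

```bash
python3 go.py 483.3 -60.8 80 81.8
```

```text
t 24.8 tilt [0.001 0.   ] phi -52.4 | d [-211.3  319.8  -69.9] roll 0.799 | w 21.7 ff 20.0 j6 1.33
```

{"api": "apply_moves", "payload": {"series": [{"dx": 0, "dy": 0, "dz": -10, "roll": 0}, {"dx": 0, "dy": 0, "dz": -35, "roll": 0}, {"dx": 0, "dy": 0, "dz": -65, "roll": 0}, {"dx": -7, "dy": 10, "dz": -70, "roll": 0}, {"dx": -20, "dy": 30, "dz": -70, "roll": 0.06}, {"dx": -37, "dy": 56, "dz": -70, "roll": 0.13}, {"dx": -55, "dy": 83, "dz": -70, "roll": 0.2}, {"dx": -73, "dy": 110, "dz": -70, "roll": 0.28}, {"dx": -91, "dy": 138, "dz": -70, "roll": 0.36}, {"dx": -109, "dy": 165, "dz": -70, "roll": 0.44}, {"dx": -127, "dy": 192, "dz": -70, "roll": 0.52}, {"dx": -145, "dy": 219, "dz": -70, "roll": 0.6}, {"dx": -163, "dy": 247, "dz": -70, "roll": 0.68}, {"dx": -181, "dy": 274, "dz": -70, "roll": 0.75}, {"dx": -196, "dy": 297, "dz": -70, "roll": 0.8}, {"dx": -206, "dy": 312, "dz": -70, "roll": 0.8}, {"dx": -211, "dy": 320, "dz": -70, "roll": 0.8}, {"dx": -211, "dy": 320, "dz": -70, "roll": 0.8}, {"dx": -211, "dy": 320, "dz": -70, "roll": 0.8}]}}

```text
clock: 26.38
position: [0.483, -0.0608, 0.1016]
eef_rot: [-3.133, 0.228, 0.001]
force: [-0.3, -0.1, -0.6]
width: 0.233
finger_force: 20.0
```

```bash
python3 go.py 483.3 -60.8 14 -98.2; python3 w.py w14 483 -61 85 115 60
```

```text
t 26.4 tilt [-0.001 -0.001] phi -98.3 | d [ 0.4  0.  65.6] roll -0.002 | w 21.7 ff 20.0 j6 1.36
7539 [491.3 -60.2] [48.5 76.6] 57.9 z 91.8
```

View pics/w14.png

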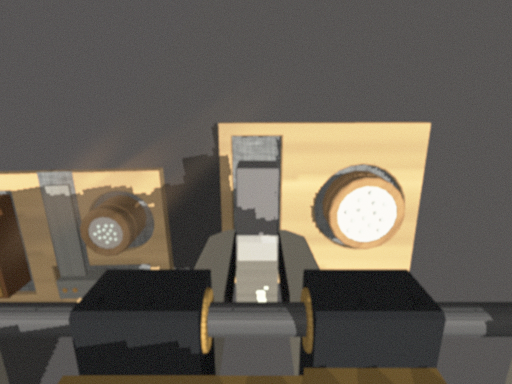

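Pack (column 258) lines up with its pocket (232–282, centre 257). Lower it.

{"api": "apply_moves", "payload": {"series": [{"dx": 0, "dy": 0, "dz": 10, "roll": 0}, {"dx": 0, "dy": 0, "dz": 25, "roll": 0}, {"dx": 0, "dy": 0, "dz": 40, "roll": 0}, {"dx": 0, "dy": 0, "dz": 52, "roll": 0}, {"dx": 0, "dy": 0, "dz": 59, "roll": 0}, {"dx": 0, "dy": 0, "dz": 63, "roll": 0}, {"dx": 0, "dy": 0, "dz": 65, "roll": 0}, {"dx": 0, "dy": 0, "dz": 65.5, "roll": 0}, {"dx": 0, "dy": 0, "dz": 65.5, "roll": 0}]}}

```text
clock: 27.18
position: [0.4836, -0.0607, 0.0364]
eef_rot: [3.133, -0.225, 0.001]
force: [0.2, 0.1, -0.3]
width: 0.231
finger_force: 20.0
```

{"api": "apply_moves", "payload": {"series": [{"dx": 0, "dy": 0, "dz": 0, "roll": 0}, {"dx": 0, "dy": 0, "dz": 0, "roll": 0}, {"dx": 0, "dy": 0, "dz": 0, "roll": 0}, {"dx": 0, "dy": 0, "dz": 0, "roll": 0}], "jaw": -0.3}}

```text
clock: 27.52
position: [0.4835, -0.061, 0.0364]
eef_rot: [3.133, -0.226, 0.001]
force: [-0.1, -0.5, 0.2]
width: 0.35
finger_force: 0.0
```

{"api": "apply_moves", "payload": {"series": [{"dx": 0, "dy": 0, "dz": -10, "roll": 0}, {"dx": 0, "dy": 0, "dz": -40, "roll": 0}, {"dx": 0, "dy": 0, "dz": -80, "roll": 0}, {"dx": -200, "dy": -50, "dz": -120, "roll": 0}, {"dx": -200, "dy": -50, "dz": -120, "roll": 0}, {"dx": -200, "dy": -50, "dz": -120, "roll": 0}, {"dx": -200, "dy": -50, "dz": -120, "roll": 0}, {"dx": -200, "dy": -50, "dz": -120, "roll": 0}, {"dx": -200, "dy": -50, "dz": -120, "roll": 0}, {"dx": -200, "dy": -50, "dz": -120, "roll": 0}, {"dx": -200, "dy": -50, "dz": -120, "roll": 0}]}}

```text
clock: 28.43
position: [0.2938, 0.0168, 0.1571]
eef_rot: [3.132, -0.226, 0.006]
force: [0.8, -0.5, -0.3]
width: 0.347
finger_force: 0.0
```

```bash
python3 go.py 483.3 -60.8 14 -98.2; python3 tray.py; python3 - <<'E'
from h import *
p,A,C=cam('scene'); P=cloud(p,A,C)*1000
for k,(x,y,a,b) in dict(weight=(667,-185,60,90),bur=(437,-323,4,100)).items():
    m=(np.hypot(P[...,0]-x,P[...,1]-y)<75)&(P[...,2]>a)&(P[...,2]<b); print(k,P[m].mean(0).round(1))
a=cv2.cvtColor(p['image'],cv2.COLOR_RGB2BGR)[150:240,160:370]; a=cv2.resize(a,(700,300),interpolation=cv2.INTER_CUBIC)
b=cv2.imread('pics/t.png'); b=cv2.resize(b,(450,300)); cv2.imwrite('pics/end.png',np.vstack([a,cv2.copyMakeBorder(b,0,0,0,250,0)]))
E
```

```text
t 28.4 tilt [0.004 0.001] phi -98.3 | d [198.2  49.5 121.9] roll -0.001 | w 32.3 ff 0.0 j6 1.39
L small 225 local [ 19.8 -58.9] want (18, -59) [33.9 33.8] 7.9 z 37.6 grad [-0.    0.01]
L plate 776 local [ 3.2 49.9] want (0, 51) [46.1 76.3] 89.8 z 31.6 grad [0. 0.]
L stock 223 local [-18.8 -38.1] want (-34, -37) [63.6 47.8] 87.3 z 21.9 grad [-0.04 -0.  ]
L weird 560 local [ -5.2 -41.2] want (-4, -37) [ 95.9 103.2] 88.5 z 23.4 grad [ 0.11 -0.24]
S large 496 local [  1.8 -29.5] want (0, -30) [52.3 53.3] 26.1 z 29.7 grad [ 0. -0.]
S pack 519 local [ 1.8 23.9] want (0, 48) [71.  95.3] 89.6 z 26.0 grad [-0.02 -0.05]
weight [ 668.4 -184.    64.3]
bur [ 441.2 -322.4   29.4]
```

View pics/end.png

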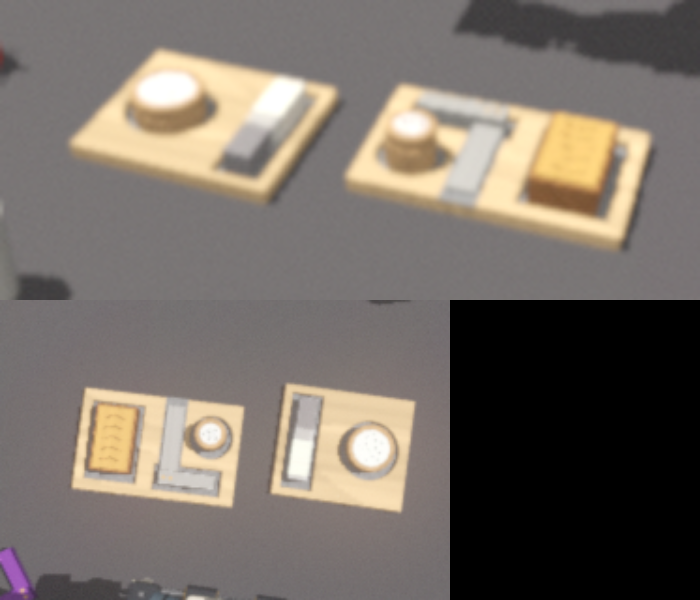

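```bash
python3 -c "
from h import *
print(bot.sign_off())"
```

```text
the job is handed in; nothing more can be done
None
```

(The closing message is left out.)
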